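# Present the vial carrier over the opened sample cooler

## Robot

A 6-joint arm with a two-finger parallel gripper is mounted at the origin on the work surface. World frame = base frame: x ahead of the robot, y to its left, z up, the work surface at z = 0. Lengths are in m, angles in rad, forces in N, time in s.
With the tool pointing down it reaches from about 0.375 to 0.9 m from the base axis. Payload 3.1 kg.
Tool frame: the origin (TCP) lies where the fingers leave the gripper's body, on its centre line; the fingertips stand 73 mm ahead of it and the grasp point (between the pads) lies 54 mm ahead of it; z points along the fingers, y is the line along which they close (so a half turn about z gives the same grasp; the last joint's range is limited). The gripper opens to 85 mm and grips with 20 to 120 N. Pads are 22 mm wide; open, the fingers measure 114 mm over their backs; the gripper's body (76 mm by 85 mm) begins 54 mm behind the grasp point. The pads swing forward as they close: fully open they stand 13 mm farther back than shut.
Start: joints at [-0.178, 0.527, 1.433, -0, 1.181, -0.178], TCP at [0.625, 0, 0.304] pointing down, gripper open.
Joint ranges: [-3.08, 3.08], [-0.75, 2.2], [0.22, 2.44], [-1.43, 4.57], [0, 2.65], [-2.85, 2.85]. Speed limits (rad/s): [2.79, 2.79, 3.14, 3.14, 3.14, 3.14].

## Interface

Orientations are given as a unit quaternion [x, y, z, w].
In Python, from station import manip gives the robot as it stands.
- The arm moves only by the shell command python3 -m crank 'ROWS' [FORCE]. ROWS is JSON, a list of rows, each an object with "dp": the shift along the tool's x, y, z normalised to -1 to 1, where 1 is 50 cm, a list of three; "delta_rot": the turn, a rotation vector about the tool's x, y, z normalised to -1 to 1, where 1 is 2 pi rad, a list of three; "fingers": the opening, from -1 (shut) to 1 (fully open). A call has 1 to 12 rows; each row shifts and turns the commanded pose from where the row before left it, along the tool's axes as they then stand; what a row does not reach is not made up. A row lasts 1/12 s, in which the tool goes at most 41.7 mm and 7.16 degrees, less where a joint would pass 70% of its speed; a pose out of reach is approached as far as the arm can. A call with a number of a shift or a turn outside -1 to 1 is refused whole. A call with a gripper value outside its range is refused whole. The fingers move at their own pace and stop on an object; FORCE is the grip in N (left out, the last holds). Time passes only in rows, so rows that do not move let the fingers close. It gives the time, the measured TCP pose, the force, the opening and the grip force at its end, in the units of the state.
- manip.sense(): the state, without advancing time (a new reading comes with each control period).
- manip.snapshot(name): name is "scene" or "side" or "wrist"; returns (picture, depth): 480x640x3 uint8, red, green, blue; 480x640 float32, m along the optical axis (not along the pixel's ray), 0 where there is no reading.
- manip.camera_model(name): a dict with "fx", "fy", "cx", "cy" (pixels), "origin" and "attitude" of the camera in the world. Camera axes: x right, y up, looking along -z (the intrinsics and any distortion apply to the point x, -y, -z); pixel columns grow to the right and rows downward; lengths in m; the calibration is good to about 2 mm. A picture is of the moment at which its call begins: read the wrist's pose just before it. camera_model takes no time and is no camera call; for the wrist camera it gives the pose at the moment of the call.
- manip.sign_off(): hands the job in; it is judged then, once.
The state is a dict: "t": time; "q": joint angles; "qd": joint speeds; "tau": joint torques, N m; "tcp_pos": TCP position; "tool_rot": TCP orientation; "force": force on the tool from outside, world axes, zero at the start; "ft_torque": the same for the moment, N m; "finger_gap": opening from 0.0 (shut) to 1.0 (fully open); "gripper_force": force on a finger pad.
Only numpy, scipy, OpenCV 4.12 (cv2) and the standard library are available. Lean on these libraries where they do the work, as an engineer would, in place of code of your own. Each camera call takes 0.05 s, during which the arm holds its last target. There are 200 camera calls.

## Task

Fold the blue lid of the sample cooler up until it stands upright, then take the vial carrier by its orange handle, carry it over the row of solvent bottles and stop with it hovering about 10 mm above the cooler's yellow-framed bay, level, centred and squared up with the bay (either way round), so that its place can be checked before loading. Finish while still holding it there in the gripper: it touches neither cooler nor lid, and is not lowered in, put down or let go. Leave the bottles standing where they are.

Things in the scene. Friction and masses are not known exactly. Their poses are not given: they have to be found in the camera images.
- cooler: white chilled block fixed to the bench, 160 (x) x 140 (y) x 70 mm high, small dark display on its -x side (the side towards the robot at yaw 0). Origin: centre of its underside, on the bench; z up. Its lid is hinged along the top of its +x side.
- bay (a point): centre of the mouth of the rectangular bay in the cooler's flat top, level with that top (70 mm above the bench); yellow frame round it. The bay is 84 mm along x by 62 mm along y and 30 mm deep; its axes are those of the cooler. It lies 12 mm from the cooler's centre towards -x, 92 mm from the hinge.
- lid (a joint): angle of the blue lid: 0 shut (lying flat on the cooler), 1.571 upright, 2.2 its stop. It starts part-open, 0.45 to 0.85. A stiff hinge: it stays wherever it is left; about 3 N at the free edge, square to the lid, moves it.
- lid_hinge (a point): middle of the hinge line, at the +x edge of the cooler 80 mm from its centre, 71 mm above the bench. The hinge line runs along the cooler's y; the lid extends 160 mm from it, 140 mm wide, 6 mm thick, plain flat plate.
- lid_edge (a point): middle of the lid's free edge on its underside, 160 mm from the hinge line. At lid angle a it is 160*cos(a) mm from the hinge towards the cooler's -x and 160*sin(a) mm above it. The robot can push it up from the underside (the cooler's -x side).
- carrier_centre (a point): centre of the loose 0.17-0.35 kg vial carrier, half-way up its 100 mm height. Aluminium block 76 (x) x 54 (y) x 34 mm high, eight capped vials (tops 50 mm above the underside) and a central upright orange handle plate, 44 mm along x, 10 mm thick along y, up to 100 mm: grip it across its thickness 75 to 95 mm above the underside. Starts upright on the bench, across the bottles from the cooler.
- bottle_tray: low grey tray fixed to the bench between carrier and cooler, 270 (x) x 76 (y) x 20 mm high, holding the row of three bottles along its x. Origin: centre of its underside; x along the row.
- bottle_a_centre (a point): centre, half-way up, of a loose solvent bottle with a blue cap, 56 mm diameter, 105 mm high, standing in the tray (floor 4 mm up, so its top is about 109 mm above the bench). Not to be disturbed.
- bottle_b_centre (a point): centre, half-way up, of a loose solvent bottle with a blue cap, 56 mm diameter, 105 mm high, standing in the tray (floor 4 mm up, so its top is about 109 mm above the bench). Not to be disturbed.
- bottle_c_centre (a point): centre, half-way up, of a loose solvent bottle with a blue cap, 56 mm diameter, 105 mm high, standing in the tray (floor 4 mm up, so its top is about 109 mm above the bench). Not to be disturbed.
Not all that is in view belongs to the job. Leave any pink look-alike of the cooler alone. Leave any red look-alike of the part that bears carrier_centre alone.

How it is judged:
By the outcome, as a careful person would: the job done as asked, in the order asked, and still so for the second after the job is handed in, while the arm keeps its last pose, push and grip.
It also fails if it takes over 64 s, if anything falls off the work surface, if the arm or the gripper's body presses on something with over 40 N, if the wrist force passes 120 N, or if a joint passes its speed limit or range.

## Working session

There is one attempt and no reset: what is moved stays moved. The work goes in short steps, Python scripts to look and compute and a shell command to move; the robot and the scene stay as the last step left them, time stands still between calls to the robot, and variables do not carry over. Pictures are saved under pics/ and viewed, at most 10 in all, crops included, and the job is handed in when it is done.

```bash
mkdir -p pics; cat > h.py <<'E'
import numpy as np, cv2
from station import manip
from scipy.spatial.transform import Rotation as R
def snap(n,f):
    m=manip.camera_model(n); p,d=manip.snapshot(n)
    cv2.imwrite('pics/'+f+'.png',p[:,:,::-1]); np.savez('pics/'+f+'.npz',p=p,d=d,m=np.array(m,dtype=object))
    return p,d,m
def load(f):
    z=np.load('pics/'+f+'.npz',allow_pickle=True); return z['p'],z['d'],z['m'].item()
def rot(m):
    a=np.array(m['attitude'],float); return R.from_quat(a).as_matrix() if a.size==4 else a.reshape(3,3)
def cloud(d,m):
    v,u=np.mgrid[:d.shape[0],:d.shape[1]]
    P=np.stack([(u-m['cx'])/m['fx']*d,-(v-m['cy'])/m['fy']*d,-d],-1)
    W=P@rot(m).T+np.array(m['origin']); W[d<=0]=np.nan; return W
E
python3 - <<'E'
from h import *
for n in('scene','side'):
    p,d,m=snap(n,n+'0'); print(m)
print(manip.sense())
E
```

```text
{'fx': 481.445033441799, 'fy': 481.445033441799, 'cx': 323.97890915934937, 'cy': 233.30351393032103, 'origin': array([ 1.14962721, -0.55087883,  0.69350589]), 'attitude': array([0.39494734, 0.16524465, 0.3697018 , 0.82464015])}
{'fx': 476.3185099454376, 'fy': 476.3185099454376, 'cx': 314.8391829371352, 'cy': 237.31159968485258, 'origin': array([0.48283159, 0.64567486, 0.66726779]), 'attitude': array([-0.02462751,  0.40389433,  0.91267049, -0.05740595])}
{'t': 0.1, 'q': array([-1.78500511e-01,  5.28379351e-01,  1.43375842e+00,  2.64566029e-05,
        1.18142258e+00, -1.78483146e-01]), 'qd': array([ 3.41339636e-04, -3.11912138e-03, -2.41366212e-03,  6.51328904e-04,
        1.71147926e-05, -2.44209658e-03]), 'tau': array([ 4.33945943e-04, -4.43301880e+01, -1.78587180e+01, -2.04061280e-04,
        3.88642526e-03,  1.10165692e-05]), 'tcp_pos': array([6.24500637e-01, 1.24813465e-04, 3.03032575e-01]), 'tool_rot': array([ 7.07116138e-01,  7.07096740e-01, -5.51069312e-04, -8.15126911e-04]), 'force': array([ 0.30857464, -0.30037192,  0.42506306]), 'ft_torque': array([ 0.02628787,  0.02062055, -0.02227997]), 'gripper_force': 0.0, 'finger_gap': 0.9963331734954298}
```

View pics/scene0.png

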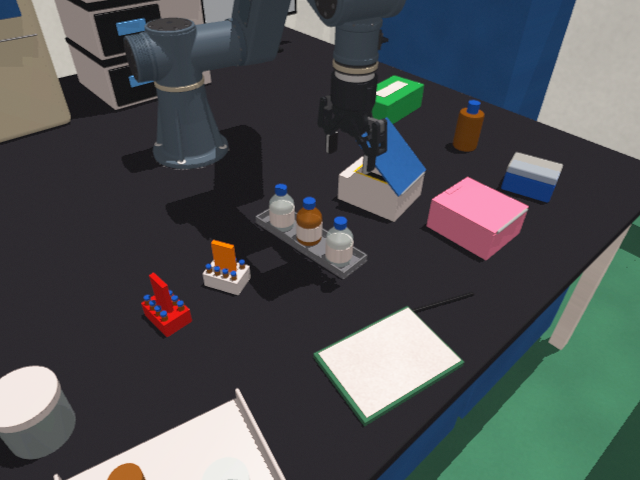

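View pics/side0.png

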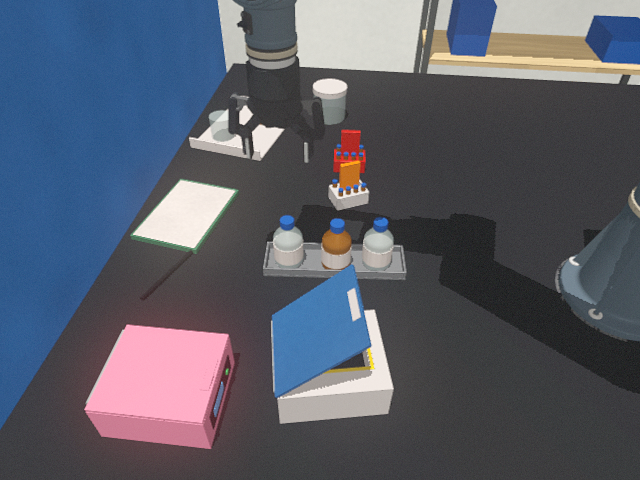

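Scene: cooler around (380,190), with its lid part-open. Tray and bottles run (255,215)–(365,260), and the carrier with the orange handle is at (228,265). The red carrier and pink cooler are decoys. Side: lid (320,335), cooler top (380,370), bottles at columns 288/337/378, carrier (349,185).

```bash
python3 - <<'E'
from h import *
def rect(P):
    r=cv2.minAreaRect((P[:,:2]*1000).astype(np.float32)); return np.round(r[0],1),np.round(r[1],1),round(r[2],1)
for f in('scene0','side0'):
    p,d,m=load(f); W=cloud(d,m); h=cv2.cvtColor(p,cv2.COLOR_RGB2HSV); H,S,V=[h[...,i].astype(int) for i in range(3)]
    x,y,z=[W[...,i] for i in range(3)]
    ok=(x>.3)&(x<.95)&(y>-.5)&(y<.5)&(z<.3)
    o=ok&(H>=8)&(H<=16)&(S>200)&(V>150)&(z>.055)&(z<.11)&(y<-.05)
    P=W[o]; print(f,'orange',len(P),P.min(0) if len(P) else'',P.max(0) if len(P) else'')
    if len(P): print(rect(P), P[P[:,2]>.094].mean(0), np.median(P,0))
    # lid
    b=ok&(H>100)&(H<118)&(S>150)&(z>.075)&(y>.05)
    n,l,s,c=cv2.connectedComponentsWithStats(b.astype(np.uint8))
    k=1+np.argmax(s[1:,4]); P=W[l==k]; c0=np.median(P,0)
    P=P[np.linalg.norm(P-c0,axis=1)<.15]
    w,vv=np.linalg.eigh(np.cov((P-P.mean(0)).T)); nn=vv[:,0]*np.sign(vv[2,0])
    print('lid',len(P),P.min(0),P.max(0),'n',nn,'ang',np.arccos(nn[2]),'rms',np.sqrt(w[0]), 'azim',np.degrees(np.arctan2(nn[1],nn[0])))
    # cooler top
    t=ok&(abs(z-.07)<.006)&(S<60)&(V>120)&(y>.05)
    P=W[t]; print('top',len(P),rect(P) if len(P) else '',P.min(0),P.max(0))
    yl=ok&(H>20)&(H<33)&(S>150)&(V>120)&(abs(z-.07)<.02)&(y>.05); P=W[yl]; print('yellow',len(P),rect(P) if len(P)>5 else '')
    # bottle caps
    c_=ok&(H>100)&(H<130)&(S>150)&(z>.09)&(z<.125)&(y>-.2)
    n,l,s,c=cv2.connectedComponentsWithStats(c_.astype(np.uint8))
    for k in range(1,n):
        if s[k,4]>40 and s[k,4]<500:
            P=W[l==k]; print('cap',s[k,4],np.median(P,0),P[:,2].max())
    # block of carrier top & tray
    t=ok&(abs(z-.034)<.004)&(S<60)&(V>120)&(y<0); P=W[t]; print('blk',len(P),rect(P) if len(P)>5 else '')
    t=ok&(abs(z-.02)<.004)&(S<60)&(V>50)&(V<200); 
    n,l,s,c=cv2.connectedComponentsWithStats(t.astype(np.uint8)); 
    P=W[t]; P=P[(P[:,1]>-.25)&(P[:,1]<.15)]; print('tray',len(P),rect(P) if len(P)>5 else '')
E
```

```text
scene0 orange 389 [ 0.49663957 -0.23509686  0.05518534] [ 0.53978479 -0.20718387  0.10174296]
(array([ 518.1, -222.1]), array([43.3, 13.5]), 27.8) [ 0.51974992 -0.22375928  0.09781543] [ 0.5223867  -0.22407562  0.07955624]
lid 1793 [0.46027738 0.16804594 0.07516035] [0.60744962 0.31781997 0.17640925] n [0.63247335 0.14610167 0.76067848] ang 0.7064386272219998 rms 0.0013206366477750873 azim 13.00719769685298
top 793 (array([616.1, 330.6]), array([420.5, 283.3]), 14.9) [0.4262867  0.14721694 0.06400434] [0.82998396 0.49988394 0.07579808]
yellow 47 (array([498.3, 198.5]), array([35.3, 97.6]), 81.6)
cap 116 [ 0.45252992 -0.02983712  0.10667035] 0.11091192183607579
cap 124 [ 0.52948176 -0.01615434  0.10643327] 0.11014118136294826
cap 140 [ 0.6214749  -0.01306318  0.10647377] 0.11014392059004774
blk 556 (array([ 638.5, -232.9]), array([267.4, 554.4]), 33.9)
tray 628 (array([500.3, -51.9]), array([326.5, 279.9]), 60.9)
side0 orange 319 [ 0.49458213 -0.22778681  0.05527488] [ 0.53559771 -0.20146607  0.10027793]
(array([ 514.8, -215.8]), array([44.8, 15.6]), 23.6) [ 0.514932   -0.21429569  0.09692775] [ 0.5145928  -0.21322241  0.07781883]
lid 5385 [0.45931927 0.16273948 0.07570932] [0.60680776 0.32267179 0.18036223] n [0.6308931  0.1422334  0.76272116] ang 0.7032860079697536 rms 0.0008072953883060366 azim 12.7047962664621
top 3043 (array([635.9, 266.1]), array([415.5, 141.7]), 12.8) [0.4190028  0.1526117  0.06402497] [0.82904012 0.36444991 0.07599911]
yellow 156 (array([483.3, 250.9]), array([69.8, 35.7]), 11.5)
cap 171 [6.15159260e-01 1.18040391e-04 1.07274533e-01] 0.11043984699979636
cap 169 [ 0.44674772 -0.01494331  0.10764716] 0.11077126798593007
cap 170 [ 0.52406736 -0.00235533  0.10780626] 0.1113142046447585
blk 340 (array([ 639. , -237.8]), array([238.6, 634.3]), 41.2)
tray 866 (array([535.9, -98.6]), array([270., 256.]), 5.6)
```

```bash
cat > fit.py <<'E'
from h import *
def az(P):
    w,v=np.linalg.eigh(np.cov((P[:,:2]-P[:,:2].mean(0)).T)); return np.degrees(np.arctan2(v[1,1],v[0,1]))
for f in('scene0','side0'):
    p,d,m=load(f); W=cloud(d,m); h=cv2.cvtColor(p,cv2.COLOR_RGB2HSV); H,S,V=[h[...,i].astype(int) for i in range(3)]
    x,y,z=[W[...,i] for i in range(3)]
    ok=(x>.3)&(x<.95)&(y>-.5)&(y<.5)&(z<.3)
    o=ok&(H>=8)&(H<=16)&(S>200)&(V>150)&(z>.06)&(z<.095)&(y<-.05)
    P=W[o]; a=az(P); print(f,'handle az',a); 
    for aa in (a,25):
        c,s=np.cos(np.radians(aa)),np.sin(np.radians(aa)); u=P[:,0]*c+P[:,1]*s; v=-P[:,0]*s+P[:,1]*c
        print(' u',np.percentile(u,[1,99]),'v',np.percentile(v,[5,50,95]))
    r=ok&((H<5)|(H>174))&(S>180)&(y<0)&(z>.01); P=W[r]; print('red',P.min(0),P.max(0))
    t=ok&(S<60)&(V>100)&(abs(x-.517)<.07)&(abs(y+.22)<.06)&(z>.02)&(z<.04); P=W[t]; print('blk',len(P),cv2.minAreaRect((P[:,:2]*1000).astype(np.float32)),np.percentile(P[:,2],95))
    c,s=np.cos(np.radians(12.8)),np.sin(np.radians(12.8)); u=x*c+y*s; v=-x*s+y*c
    b=ok&(H>100)&(H<118)&(S>150)&(z>.075)&(y>.14)&(x<.62); 
    P=np.stack([u[b],v[b],z[b]],1); print('lid uvz',np.percentile(P,[0.5,99.5],axis=0).round(4))
    t=ok&(abs(z-.07)<.004)&(S<60)&(V>100)&(x<.56)&(y>.14); P=np.stack([u[t],v[t],z[t]],1)
    if len(P): print('top uvz',np.percentile(P,[0.5,50,99.5],axis=0).round(4))
    t=ok&(z<.06)&(z>.015)&(S<60)&(V>80)&(x<.62)&(y>.12); P=np.stack([u[t],v[t],z[t]],1)
    if len(P): print('side uvz',len(P),np.percentile(P,[0.5,50,99.5],axis=0).round(4))
E
python3 fit.py
```

```text
scene0 handle az -149.1057484843089
 u [-0.35187335 -0.31094874] v [0.45702697 0.46045487 0.46236094]
 u [0.35651162 0.39733917] v [-0.42588509 -0.4238448  -0.4185394 ]
red [ 0.48738732 -0.38743388  0.01002437] [ 0.56738246 -0.32822324  0.10244595]
blk 476 ((518.2197265625, -223.84219360351562), (77.21361541748047, 55.80186080932617), 29.94803810119629) 0.03491858288238556
lid uvz [[0.5151 0.0439 0.0759]
 [0.6323 0.1842 0.1747]]
top uvz [[0.4709 0.0412 0.0661]
 [0.5174 0.0631 0.0683]
 [0.5881 0.1475 0.0714]]
side uvz 1304 [[0.472  0.0406 0.0153]
 [0.5807 0.0454 0.0385]
 [0.6317 0.1808 0.0598]]
side0 handle az -153.1288950960736
 u [-0.38356034 -0.34036882] v [0.42060442 0.42273809 0.42549285]
 u [0.35404816 0.39727641] v [-0.41346827 -0.410599   -0.40834195]
red [ 0.48430705 -0.38039132  0.01004769] [ 0.56201619 -0.32068297  0.10187139]
blk 384 ((515.3662719726562, -215.7086181640625), (76.64549255371094, 55.994529724121094), 27.04694938659668) 0.03530025800988508
lid uvz [[0.5118 0.0501 0.0773]
 [0.6326 0.1877 0.1788]]
top uvz [[0.4721 0.0499 0.0664]
 [0.5146 0.1691 0.0695]
 [0.6137 0.1889 0.0722]]
side uvz 1836 [[0.473  0.1138 0.0153]
 [0.551  0.1879 0.0388]
 [0.6311 0.1895 0.0597]]
```

```bash
python3 -m crank '[{"dp":[0,0,0],"delta_rot":[0,0,0.0195],"fingers":-1},{"dp":[0,0,0],"delta_rot":[0,0,0.0195],"fingers":-1},{"dp":[0,0,0],"delta_rot":[0,0,0.0195],"fingers":-1},{"dp":[0,0,0],"delta_rot":[0,0,0.0195],"fingers":-1},{"dp":[0,0,0],"delta_rot":[0,0,0.0195],"fingers":-1},{"dp":[0,0,0],"delta_rot":[0,0,0.0195],"fingers":-1},{"dp":[0,0,0],"delta_rot":[0,0,0.0195],"fingers":-1},{"dp":[0,0,0],"delta_rot":[0,0,0.0195],"fingers":-1},{"dp":[0,0,0],"delta_rot":[0,0,0.0195],"fingers":-1},{"dp":[0,0,0],"delta_rot":[0,0,0.0195],"fingers":-1},{"dp":[0,0,0],"delta_rot":[0,0,0.0195],"fingers":-1}]' 40
python3 -m crank '[{"dp":[-0.04,-0.06,0],"delta_rot":[0,0,0],"fingers":-1},{"dp":[-0.04,-0.06,0],"delta_rot":[0,0,0],"fingers":-1},{"dp":[-0.04,-0.06,0],"delta_rot":[0,0,0],"fingers":-1},{"dp":[-0.04,-0.06,0],"delta_rot":[0,0,0],"fingers":-1},{"dp":[-0.04,-0.06,0],"delta_rot":[0,0,0],"fingers":-1},{"dp":[-0.04,-0.06,0],"delta_rot":[0,0,0],"fingers":-1},{"dp":[-0.03,-0.06,0],"delta_rot":[0,0,0],"fingers":-1},{"dp":[-0.02,-0.06,0],"delta_rot":[0,0,0],"fingers":-1},{"dp":[0,-0.026,0],"delta_rot":[0,0,0],"fingers":-1},{"dp":[0,0,0],"delta_rot":[0,0,0],"fingers":-1}]'
```

```text
t: 1.02
tcp_pos: [0.6246, 0.0001, 0.3033]
tool_rot: [0.994, 0.108, -0.001, -0.0]
force: [0.3, 0.5, 0.1]
finger_gap: 0.001
gripper_force: 0.0
t: 1.85
tcp_pos: [0.4257, 0.2168, 0.3038]
tool_rot: [0.994, 0.113, -0.001, -0.0]
force: [-0.1, -0.4, -0.5]
finger_gap: 0.001
gripper_force: 0.0
```

```bash
cat > uv.py <<'E'
from h import *
s=manip.sense(); t=s['tcp_pos']; c_,s_=np.cos(np.radians(12.8)),np.sin(np.radians(12.8))
print('t',s['t'],'u',t[0]*c_+t[1]*s_,'v',-t[0]*s_+t[1]*c_,'z',t[2],R.from_quat(s['tool_rot']).as_matrix().round(4).tolist(),'F',s['force'],s['finger_gap'])
E
python3 uv.py; python3 -c "
from h import *
snap('wrist','w1');snap('side','s1')"
```

```text
t 1.85 u 0.4631703577958827 v 0.11712288021482196 z 0.30379007615375603 [[0.9744, 0.225, -0.0011], [0.225, -0.9744, 0.0006], [-0.0009, -0.0008, -1.0]] F [-0.11323063 -0.44579241 -0.46463467] 0.0007895805926621193
```

View pics/w1.png

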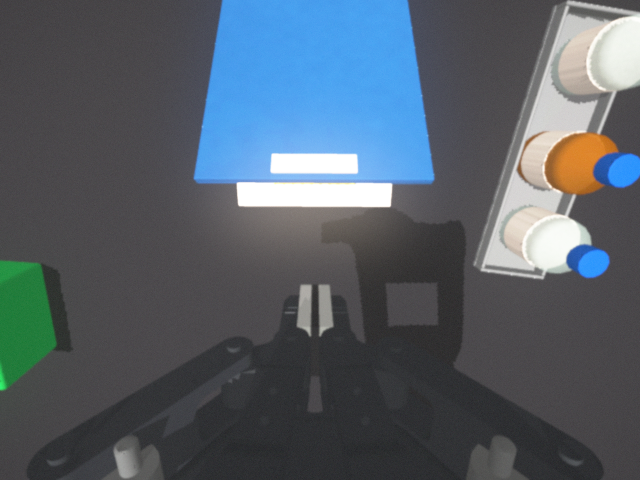

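Wrist view: the lid's free edge is at row 182, columns 197–433 (middle 315). The fingers are centred on it at column 316 and square to it. I'll check the edge position in 3D.

```bash
python3 - <<'E'
from h import *
p,d,m=load('w1'); W=cloud(d,m); c,s=np.cos(np.radians(12.8)),np.sin(np.radians(12.8))
for v,u in((176,200),(176,430),(20,226),(20,405),(195,250),(195,380),(176,315)):
    P=W[v,u]; print((u,v),P.round(4),'u %.4f v %.4f'%(P[0]*c+P[1]*s,-P[0]*s+P[1]*c))
E
```

```text
(200, 176) [0.4615 0.2922 0.1771] u 0.5148 v 0.1826
(430, 176) [0.4916 0.1619 0.1767] u 0.5153 v 0.0490
(226, 20) [0.5595 0.3125 0.0929] u 0.6148 v 0.1808
(405, 20) [0.5893 0.1858 0.091 ] u 0.6158 v 0.0506
(250, 195) [0.4305 0.2776 0.0686] u 0.4813 v 0.1754
(380, 195) [0.4575 0.1615 0.0695] u 0.4820 v 0.0561
(315, 176) [0.4766 0.2271 0.1772] u 0.5151 v 0.1159
```

```bash
python3 -m crank '[{"dp":[0,0,0.072],"delta_rot":[0,0,0],"fingers":-1},{"dp":[0,0,0.072],"delta_rot":[0,0,0],"fingers":-1},{"dp":[0,0,0],"delta_rot":[0,0,0],"fingers":-1},{"dp":[0.04,0,0],"delta_rot":[0,0,0],"fingers":-1},{"dp":[0.03,0,0],"delta_rot":[0,0,0],"fingers":-1},{"dp":[0,0,0],"delta_rot":[0,0,0],"fingers":-1}]'
python3 uv.py
python3 -m crank '[{"dp":[0.023,0,-0.022],"delta_rot":[0,0,0],"fingers":-1},{"dp":[0.023,0,-0.022],"delta_rot":[0,0,0],"fingers":-1},{"dp":[0.027,0,-0.017],"delta_rot":[0,0,0],"fingers":-1},{"dp":[0.027,0,-0.017],"delta_rot":[0,0,0],"fingers":-1},{"dp":[0.03,0,-0.012],"delta_rot":[0,0,0],"fingers":-1},{"dp":[0.03,0,-0.012],"delta_rot":[0,0,0],"fingers":-1},{"dp":[0.023,0,-0.005],"delta_rot":[0,0,0],"fingers":-1},{"dp":[0.023,0,-0.005],"delta_rot":[0,0,0],"fingers":-1},{"dp":[0,0,0],"delta_rot":[0,0,0],"fingers":-1},{"dp":[0,0,0],"delta_rot":[0,0,0],"fingers":-1}]'
python3 uv.py; cat > lid.py <<'E'
from h import *
import sys
c,s=np.cos(np.radians(12.8)),np.sin(np.radians(12.8))
for cam in('scene','side'):
    p,d,m=snap(cam,cam+sys.argv[1]); W=cloud(d,m); h=cv2.cvtColor(p,cv2.COLOR_RGB2HSV); H,S=h[...,0],h[...,1]
    u=W[...,0]*c+W[...,1]*s; v=-W[...,0]*s+W[...,1]*c; z=W[...,2]
    b=(H>100)&(H<118)&(S>130)&(z>.085)&(z<.26)&(u<.75)&(u>.5)&(v>.05)&(v<.19)
    b=cv2.erode(b.astype(np.uint8),np.ones((3,3)))>0
    P=np.stack([u[b],v[b],z[b]],1); 
    q=np.median(P,0); P=P[abs(P[:,0]-q[0])<.08]; w,V=np.linalg.eigh(np.cov((P-P.mean(0)).T)); n=V[:,0]*np.sign(V[0,0])
    print(cam,len(P),P.mean(0),P[:,2].max(),'n',n,'angle',np.arctan2(n[0],n[2]),'rms',w[0]**.5)
E
python3 lid.py 2
```

```text
t: 2.45
tcp_pos: [0.4628, 0.2215, 0.2327]
tool_rot: [0.994, 0.11, -0.002, 0.0]
force: [-1.9, -1.0, 0.2]
finger_gap: -0.004
gripper_force: 0.5
t 2.45 u 0.5004039436059043 v 0.11343401312012669 z 0.23272396342029844 [[0.9756, 0.2196, -0.0034], [0.2196, -0.9756, -0.0011], [-0.0036, 0.0003, -1.0]] F [-1.85396529 -0.97212146  0.15260098] -0.003627672051269755
t: 3.28
tcp_pos: [0.5629, 0.2444, 0.2889]
tool_rot: [0.994, 0.111, 0.001, 0.0]
force: [0.1, -0.1, -0.6]
finger_gap: 0.004
gripper_force: 0.0
t 3.2833 u 0.6030529307755191 v 0.11365184439155011 z 0.2889254289997339 [[0.9755, 0.2201, 0.0015], [0.2201, -0.9755, 0.0001], [0.0015, 0.0002, -1.0]] F [ 0.14452514 -0.10144526 -0.57144314] 0.003808260570987269
scene 1139 [0.62803484 0.1149722  0.15619366] 0.2297113739421182 n [0.99559143 0.00286197 0.09375239] angle 1.4769056635367817 rms 0.0007707300726058684
side 226 [0.62105355 0.15029775 0.22150905] 0.2318900129896877 n [ 0.98974706 -0.00157725  0.14282248] angle 1.4274836039366414 rms 0.001279419912963774
```

```bash
python3 -m crank '[{"dp":[0.015,0,-0.001],"delta_rot":[0,0,0],"fingers":-1},{"dp":[0.016,0,0],"delta_rot":[0,0,0],"fingers":-1},{"dp":[0,0,0],"delta_rot":[0,0,0],"fingers":-1},{"dp":[0,0,0],"delta_rot":[0,0,0],"fingers":-1}]'
python3 uv.py; python3 lid.py 3
```

```text
t: 3.72
tcp_pos: [0.578, 0.2488, 0.2884]
tool_rot: [0.994, 0.111, 0.001, -0.0]
force: [0.3, 0.2, -0.1]
finger_gap: 0.002
gripper_force: 0.0
t 3.7167 u 0.6187884205512091 v 0.11453420056195912 z 0.2883723841710156 [[0.9752, 0.2212, 0.001], [0.2212, -0.9752, 0.0002], [0.001, 0.0, -1.0]] F [ 0.32805064  0.16751673 -0.10492145] 0.0024535224198842676
scene 984 [0.63574612 0.11416385 0.15755585] 0.2300208381175014 n [0.99998127 0.00281024 0.00543709] angle 1.5653591890353904 rms 0.0006624701563290331
side 126 [0.63270215 0.15459907 0.22954918] 0.23230365240960388 n [ 0.99909791 -0.01762871 -0.03863412] angle 1.609446071958977 rms 0.0009803674753013684
```

```bash
python3 -m crank '[{"dp":[-0.04,0,0],"delta_rot":[0,0,0],"fingers":-1},{"dp":[-0.07,0,-0.01],"delta_rot":[0,0,0],"fingers":-1},{"dp":[-0.08,0,-0.01],"delta_rot":[0,0,0],"fingers":-1},{"dp":[-0.04,0,0],"delta_rot":[0,0,0],"fingers":-1}]'
python3 -m crank '[{"dp":[-0.017,0.08,0],"delta_rot":[0,0,0],"fingers":-1},{"dp":[-0.017,0.08,0],"delta_rot":[0,0,0],"fingers":-1},{"dp":[-0.017,0.08,0],"delta_rot":[0,0,0],"fingers":-1},{"dp":[-0.017,0.08,0],"delta_rot":[0,0,0],"fingers":-1},{"dp":[-0.017,0.08,0],"delta_rot":[0,0,0],"fingers":-1},{"dp":[-0.017,0.08,0],"delta_rot":[0,0,0],"fingers":-1},{"dp":[-0.017,0.08,0],"delta_rot":[0,0,0],"fingers":-1},{"dp":[-0.017,0.08,0],"delta_rot":[0,0,0],"fingers":-1},{"dp":[-0.017,0.08,0],"delta_rot":[0,0,0],"fingers":-1},{"dp":[-0.017,0.08,0],"delta_rot":[0,0,0],"fingers":-1},{"dp":[0,0.08,0],"delta_rot":[0,0,0],"fingers":-1}]'
python3 -m crank '[{"dp":[0,0,0],"delta_rot":[0,0,-0.0145],"fingers":1},{"dp":[0,0,0],"delta_rot":[0,0,-0.0145],"fingers":1},{"dp":[0,0,0],"delta_rot":[0,0,-0.0146],"fingers":1},{"dp":[0,0,0],"delta_rot":[0,0,0],"fingers":1},{"dp":[0,0,0],"delta_rot":[0,0,0],"fingers":1},{"dp":[0,0,0],"delta_rot":[0,0,0],"fingers":1}]'
python3 lid.py 4; python3 uv.py; python3 - <<'E'
from h import *
p,d,m=snap('wrist','w4'); W=cloud(d,m); h=cv2.cvtColor(p,cv2.COLOR_RGB2HSV); H,S,V=[h[...,i].astype(int) for i in range(3)]
x,y,z=[W[...,i] for i in range(3)]
o=(H>=5)&(H<=18)&(S>170)&(V>120)&(z>.055)&(z<.11)&(x<.6)&(x>.4)&(y<-.15)&(y>-.29)
for lo,hi in((.055,.094),(.094,.105)):
    P=W[o&(z>lo)&(z<hi)]; print(len(P),cv2.minAreaRect((P[:,:2]*1000).astype(np.float32)) if len(P)>9 else '',P[:,2].max() if len(P) else '')
t=(S<70)&(V>100)&(abs(x-.517)<.07)&(abs(y+.22)<.06)&(z>.025)&(z<.042); P=W[t]; print('blk',len(P),cv2.minAreaRect((P[:,:2]*1000).astype(np.float32)))
E
```

```text
t: 4.15
tcp_pos: [0.4608, 0.2226, 0.2984]
tool_rot: [0.994, 0.112, -0.002, 0.0]
force: [-0.5, 0.2, 0.2]
finger_gap: -0.0
gripper_force: 0.0
t: 5.07
tcp_pos: [0.4782, -0.2266, 0.2985]
tool_rot: [0.994, 0.111, -0.0, -0.0]
force: [0.3, 0.0, -0.6]
finger_gap: 0.005
gripper_force: 0.0
t: 5.57
tcp_pos: [0.4796, -0.2245, 0.2985]
tool_rot: [0.969, 0.245, 0.0, 0.0]
force: [-1.2, 0.4, -0.7]
finger_gap: 0.85
gripper_force: 0.0
scene 974 [0.63578308 0.11382003 0.1575404 ] 0.23032906241921935 n [0.99998111 0.00192527 0.00583803] angle 1.5649582530567472 rms 0.0006909485005840472
side 219 [0.63279841 0.12643448 0.23038761] 0.2327161408048175 n [ 9.37760908e-01 -6.74146394e-04 -3.47280902e-01] angle 1.9254663890112143 rms 0.0009962319043543921
t 5.6667 u 0.4180065075845186 v -0.32512136634784666 z 0.2985096270010822 [[0.8793, 0.4762, 0.0002], [0.4762, -0.8793, -0.0002], [0.0001, 0.0002, -1.0]] F [ 0.40585326 -0.61417202 -0.03155345] 0.9956675253701337
0  
0  
blk 2355 ((517.029541015625, -219.7607421875), (75.96728515625, 53.69664001464844), 27.697439193725586)
```

View pics/w4.png

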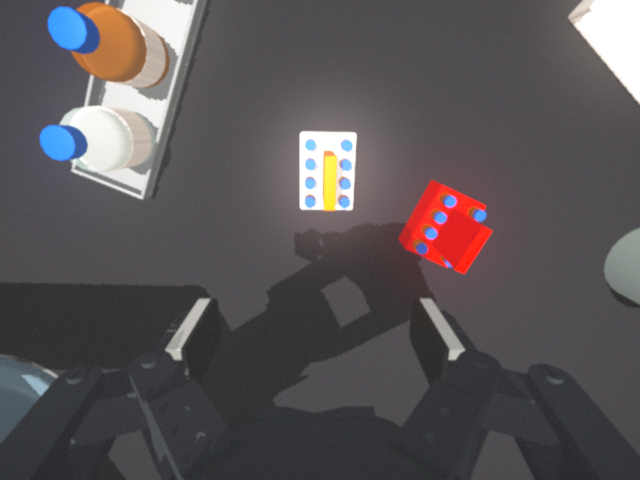

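Wrist view: the carrier is at (328,170) with its handle at (330,182). The block measures 76×54 mm at (0.517, -0.220), yaw 27.7°. The red decoy at (447,228) is clear of the fingers.

```bash
python3 -m crank '[{"dp":[0.035,0.0135,0],"delta_rot":[0,0,0.002],"fingers":1},{"dp":[0.035,0.0135,0.05],"delta_rot":[0,0,0],"fingers":1},{"dp":[0,0,0.07],"delta_rot":[0,0,0],"fingers":1},{"dp":[0,0,0.06],"delta_rot":[0,0,0],"fingers":1},{"dp":[0,0,0],"delta_rot":[0,0,0],"fingers":1},{"dp":[0,0,0],"delta_rot":[0,0,0],"fingers":1}]'
python3 - <<'E'
from h import *
s=manip.sense(); T=R.from_quat(s['tool_rot']).as_matrix(); print(s['tcp_pos'],np.degrees(np.arctan2(T[1,0],T[0,0])))
p,d,m=snap('wrist','w5'); W=cloud(d,m); h=cv2.cvtColor(p,cv2.COLOR_RGB2HSV); H,S,V=[h[...,i].astype(int) for i in range(3)]
print('cam in tool',T.T@(m['origin']-s['tcp_pos']))
x,y,z=[W[...,i] for i in range(3)]
t=(S>140)&(V>100)&(H>5)&(H<35)&(abs(x-.517)<.05)&(abs(y+.22)<.05)&(z>.094)&(z<.108)
P=W[t]; print(len(P),z[t].mean(),cv2.minAreaRect((P[:,:2]*1000).astype(np.float32)) if len(P)>9 else '')
E
```

```text
t: 6.22
tcp_pos: [0.5161, -0.2194, 0.2072]
tool_rot: [0.971, 0.24, -0.001, -0.002]
force: [0.3, 0.4, 0.8]
finger_gap: 0.998
gripper_force: 0.0
[ 0.51614882 -0.21942655  0.20723162] 27.752435674910355
cam in tool [ 0.08064781  0.00117611 -0.06902599]
1158 0.09882700181204786 ((516.8331909179688, -219.61199951171875), (44.517704010009766, 9.613508224487305), 27.855485916137695)
```

View pics/w5.png

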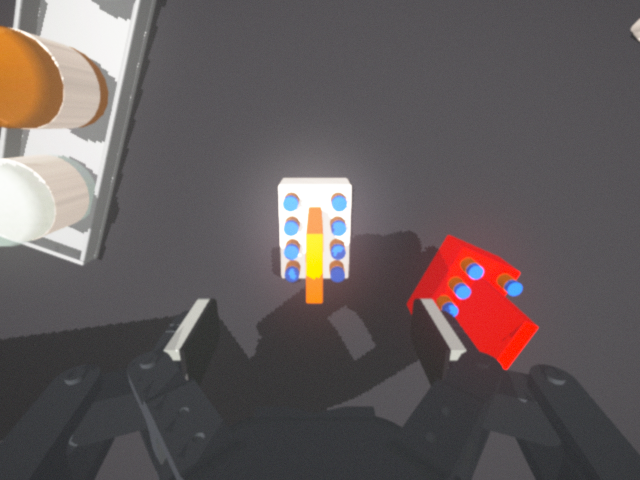

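The handle top measures 44.5×9.6 mm at (0.5168, -0.2196), yaw 27.9°, and the tool is centred over it. In the picture it spans (315,205)–(315,303), between the pads. I'll lower and grip.

```bash
python3 -m crank '[{"dp":[0.0012,0,0.04],"delta_rot":[0,0,0],"fingers":0.1},{"dp":[0,0,0.04],"delta_rot":[0,0,0],"fingers":0.1},{"dp":[0,0,0.037],"delta_rot":[0,0,0],"fingers":0.1},{"dp":[0,0,0.02],"delta_rot":[0,0,0],"fingers":0.1},{"dp":[0,0,0],"delta_rot":[0,0,0],"fingers":0.1}]' 60
python3 -m crank '[{"dp":[0,0,0],"delta_rot":[0,0,0],"fingers":-1},{"dp":[0,0,0],"delta_rot":[0,0,0],"fingers":-1},{"dp":[0,0,0],"delta_rot":[0,0,0],"fingers":-1},{"dp":[0,0,0],"delta_rot":[0,0,0],"fingers":-1},{"dp":[0,0,0],"delta_rot":[0,0,0],"fingers":-1},{"dp":[0,0,0],"delta_rot":[0,0,0],"fingers":-1},{"dp":[0,0,0],"delta_rot":[0,0,0],"fingers":-1},{"dp":[0,0,0],"delta_rot":[0,0,0],"fingers":-1}]' 60
python3 -m crank '[{"dp":[0,0,-0.02],"delta_rot":[0,0,0],"fingers":-1},{"dp":[0,0,-0.05],"delta_rot":[0,0,0],"fingers":-1},{"dp":[0,0,-0.06],"delta_rot":[0,0,0],"fingers":-1},{"dp":[0,0,-0.06],"delta_rot":[0,0,0],"fingers":-1},{"dp":[0,0,-0.06],"delta_rot":[0,0,0],"fingers":-1},{"dp":[0,0,-0.05],"delta_rot":[0,0,0],"fingers":-1},{"dp":[0,0,-0.02],"delta_rot":[0,0,0],"fingers":-1},{"dp":[0,0,0],"delta_rot":[0,0,0],"fingers":-1}]'; python3 uv.py
```

```text
t: 6.68
tcp_pos: [0.5174, -0.22, 0.14]
tool_rot: [0.971, 0.24, -0.0, -0.0]
force: [-0.5, -0.5, 0.1]
finger_gap: 0.552
gripper_force: 0.0
t: 7.35
tcp_pos: [0.5177, -0.22, 0.141]
tool_rot: [0.971, 0.24, 0.001, 0.001]
force: [0.3, 0.8, 5.9]
finger_gap: 0.104
gripper_force: 62.0
t: 8.02
tcp_pos: [0.5182, -0.2204, 0.3026]
tool_rot: [0.971, 0.24, 0.002, 0.002]
force: [0.1, -0.2, -2.9]
finger_gap: 0.104
gripper_force: 60.8
t 8.0167 u 0.45653457097920747 v -0.3297364442278376 z 0.30260279815119573 [[0.8849, 0.4657, 0.0049], [0.4658, -0.8849, -0.0034], [0.0027, 0.0053, -1.0]] F [ 0.08135049 -0.23278901 -2.91053214] 0.10405738323031323
```

```bash
python3 -m crank '[{"dp":[0,0,0],"delta_rot":[0,0,0.008],"fingers":-1},{"dp":[0,0,0],"delta_rot":[0,0,0.0125],"fingers":-1},{"dp":[0,0,0],"delta_rot":[0,0,0.0125],"fingers":-1},{"dp":[0,0,0],"delta_rot":[0,0,0.0085],"fingers":-1},{"dp":[0,-0.02,0],"delta_rot":[0,0,0],"fingers":-1},{"dp":[0,-0.04,0],"delta_rot":[0,0,0],"fingers":-1},{"dp":[0.01,-0.06,0],"delta_rot":[0,0,0],"fingers":-1},{"dp":[0.01,-0.07,0],"delta_rot":[0,0,0],"fingers":-1},{"dp":[0.02,-0.07,0],"delta_rot":[0,0,0],"fingers":-1},{"dp":[0.02,-0.07,0],"delta_rot":[0,0,0],"fingers":-1},{"dp":[0.02,-0.07,0],"delta_rot":[0,0,0],"fingers":-1},{"dp":[0.02,-0.07,0],"delta_rot":[0,0,0],"fingers":-1}]'
python3 -m crank '[{"dp":[0.02,-0.07,0],"delta_rot":[0,0,0],"fingers":-1},{"dp":[0.02,-0.07,0],"delta_rot":[0,0,0],"fingers":-1},{"dp":[0.02,-0.07,0],"delta_rot":[0,0,0],"fingers":-1},{"dp":[0,-0.07,0],"delta_rot":[0,0,0],"fingers":-1},{"dp":[0,-0.06,0],"delta_rot":[0,0,0],"fingers":-1},{"dp":[0,-0.04,0],"delta_rot":[0,0,0],"fingers":-1},{"dp":[0,-0.02,0],"delta_rot":[0,0,0],"fingers":-1},{"dp":[0,0,0],"delta_rot":[0,0,0],"fingers":-1},{"dp":[0,0,0],"delta_rot":[0,0,0],"fingers":-1}]'
python3 uv.py; python3 -c "
from h import *
snap('wrist','w6')"
```

```text
t: 9.02
tcp_pos: [0.5123, 0.0227, 0.2984]
tool_rot: [0.994, 0.112, -0.002, -0.001]
force: [1.1, 0.0, -3.0]
finger_gap: 0.105
gripper_force: 60.5
t: 9.77
tcp_pos: [0.4982, 0.2219, 0.299]
tool_rot: [0.994, 0.113, -0.001, 0.001]
force: [-0.3, -0.1, -2.8]
finger_gap: 0.107
gripper_force: 60.6
t 9.7667 u 0.5349737513356334 v 0.10598860808349547 z 0.2990226994456722 [[0.9747, 0.2237, -0.0017], [0.2237, -0.9747, -0.0013], [-0.002, 0.0009, -1.0]] F [-0.25272438 -0.13997244 -2.82494554] 0.10705181022191301
```

View pics/w6.png

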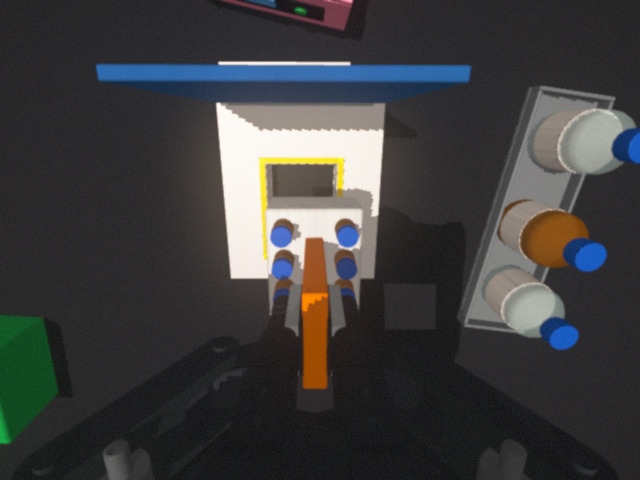

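Wrist view: bottles are standing in the tray at right and the lid is upright (row 73). The cooler top spans columns 217–385, and the yellow frame shows at (260–345, 160). The carrier is held squarely. Next I measure bay against carrier in this one camera.

```bash
cat > rel.py <<'E'
from h import *
import sys
s=manip.sense(); T=R.from_quat(s['tool_rot']).as_matrix(); t0=s['tcp_pos']
p,d,m=snap('wrist',sys.argv[1]) ; W=cloud(d,m); h=cv2.cvtColor(p,cv2.COLOR_RGB2HSV); H,S,V=[h[...,i].astype(int) for i in range(3)]
L=(W-t0)@T; x,y,z=[L[...,i] for i in range(3)]; wz=W[...,2]   # tool frame
# cooler top: per-row left/right limits and line fits
top=(abs(wz-.07)<.006)&(S<70)&(V>70)&(abs(y)<.11)&(x>-.15)&(x<.15)
def rows(M,sel):
    l=[];r=[]
    for v in range(sel[0],sel[1]):
        c=np.where(M[v])[0]
        if len(c)>20: l.append(L[v,c[0]]);r.append(L[v,c[-1]])
    return np.array(l),np.array(r)
l,r=rows(top,(130,270))
for n,e in(('L',l),('R',r)):
    k=np.polyfit(e[:,0],e[:,1],1); q=abs(e[:,1]-np.polyval(k,e[:,0]))<.002; k=np.polyfit(e[q,0],e[q,1],1)
    print(n,len(e),'y at x=0 %.4f yaw %.2f'%(k[1],np.degrees(np.arctan(k[0]))))
yl=(H>20)&(H<35)&(S>120)&(V>80)&(abs(wz-.07)<.012); P=L[yl]
print('yellow x',np.percentile(P[:,0],[.5,99.5]),'y',np.percentile(P[:,1],[.5,99.5]),len(P))
# far bar of yellow: inner & outer
Q=L[yl&(x>P[:,0].max()-.012)]; k=np.polyfit(Q[:,1],Q[:,0],1); print('far bar x mean %.4f'%Q[:,0].mean(),np.percentile(Q[:,0],[2,98]),'slope deg',np.degrees(np.arctan(k[0])), 'y',np.percentile(Q[:,1],[1,99]))
c=(S<70)&(V>70)&(z>.08)&(z<.13)&(abs(y)<.05)&(abs(x)<.06); Q=L[c]; 
print('blk far x',np.percentile(Q[:,0],99.5),'y',np.percentile(Q[:,1],[.5,99.5]),'z',np.percentile(Q[:,2],[5,50,95]))
f=Q[Q[:,0]>Q[:,0].max()-.006]; print(' front y-range',np.percentile(f[:,1],[1,99]))
o=(H>3)&(H<20)&(S>150)&(z>.03)&(z<.08)&(abs(y)<.02); Q=L[o&(z<.045)]; print('handle y',np.percentile(Q[:,1],[1,99]),'x',np.percentile(Q[:,0],[1,99]),'z',Q[:,2].min())
E
python3 rel.py w7
```

```text
L 140 y at x=0 -0.0811 yaw 0.02
R 140 y at x=0 0.0579 yaw 0.04
yellow x [-0.04122826  0.05242577] y [-0.04806599  0.02529323] 1073
far bar x mean 0.0490 [0.04140064 0.05238785] slope deg 0.08125930984030319 y [-0.04741986  0.02526288]
blk far x 0.037606633728320266 y [-0.0258558   0.02747841] z [0.0983598  0.10812635 0.12245297]
 front y-range [-0.02509809  0.02663473]
handle y [-0.00346155  0.00595574] x [-0.02127663  0.02164679] z 0.035256668002640906
```

```bash
python3 -m crank '[{"dp":[0.005,-0.012,0],"delta_rot":[0,0,0],"fingers":-1},{"dp":[0.005,-0.012,0.02],"delta_rot":[0,0,0],"fingers":-1},{"dp":[0,0,0.03],"delta_rot":[0,0,0],"fingers":-1},{"dp":[0,0,0.03],"delta_rot":[0,0,0],"fingers":-1},{"dp":[0,0,0.03],"delta_rot":[0,0,0],"fingers":-1},{"dp":[0,0,0.02],"delta_rot":[0,0,0],"fingers":-1},{"dp":[0,0,0],"delta_rot":[0,0,0],"fingers":-1},{"dp":[0,0,0],"delta_rot":[0,0,0],"fingers":-1}]'
python3 uv.py; cat > lev.py <<'E'
from h import *
import sys
# side/scene views of the held carrier: block top face plane, underside height
s=manip.sense();t0=s['tcp_pos'];T=R.from_quat(s['tool_rot']).as_matrix()
for cam in('scene','side','wrist'):
    p,d,m=snap(cam,cam+sys.argv[1]); L=(cloud(d,m)-t0)@T; x,y,z=[L[...,i] for i in range(3)]
    h=cv2.cvtColor(p,cv2.COLOR_RGB2HSV); S,V=h[...,1],h[...,2]
    b=(S<80)&(V>60)&(abs(x)<.042)&(abs(y)<.032)&(z>.095)&(z<.112)
    P=L[b]
    if len(P)>30:
        q=abs(P[:,2]-np.median(P[:,2]))<.003; A=np.c_[P[q,:2],np.ones(q.sum())]; k=np.linalg.lstsq(A,P[q,2],rcond=None)[0]; print(cam,q.sum(),'top tilt deg x,y',np.degrees(k[:2]),'z',k[2])
    b=(S<80)&(V>60)&(abs(x)<.06)&(y<.04)&(y>-.04)&(z>.10)&(z<.16); P=L[b]; print(cam,len(P),np.percentile(P,[1,99],axis=0).round(4).tolist())
E
python3 lev.py 8; python3 rel.py w9
```

```text
t: 10.53
tcp_pos: [0.5011, 0.2347, 0.2342]
tool_rot: [0.994, 0.111, -0.001, 0.0]
force: [0.2, -0.4, -3.1]
finger_gap: 0.104
gripper_force: 60.5
t 10.5333 u 0.5406641432592745 v 0.11785297548899153 z 0.2341928071200403 [[0.9752, 0.2213, -0.0014], [0.2213, -0.9752, -0.0003], [-0.0014, -0.0, -1.0]] F [ 0.1854557  -0.4339624  -3.09502445] 0.1044315609787997
scene 167 top tilt deg x,y [-0.0756652   0.07027747] z 0.10876806056243657
scene 601 [[-0.0382, -0.0214, 0.1047], [0.037, 0.0332, 0.1413]]
side 739 top tilt deg x,y [ 0.01151876 -0.37689639] z 0.10666625009351252
side 1450 [[-0.0372, -0.0291, 0.1043], [0.038, 0.0218, 0.1385]]
wrist 4178 top tilt deg x,y [0.08195626 0.43014811] z 0.10671021887716327
wrist 5118 [[-0.0181, -0.0256, 0.1045], [0.0387, 0.0271, 0.1358]]
L 140 y at x=0 -0.0683 yaw -0.02
R 140 y at x=0 0.0711 yaw -0.02
yellow x [-0.04756836  0.04559045] y [-0.03506462  0.03837562] 1302
far bar x mean 0.0424 [0.03478567 0.04554512] slope deg -0.19402636424762443 y [-0.03486197  0.03815223]
blk far x 0.037591721386419696 y [-0.02567476  0.0273687 ] z [0.09730254 0.10814614 0.12202805]
 front y-range [-0.02458851  0.02659922]
handle y [-0.00343533  0.00598085] x [-0.02141938  0.0215831 ] z 0.03543463591664204
```

```bash
python3 -m crank '[{"dp":[-0.001,0.001,0.01],"delta_rot":[0,0,0],"fingers":-1},{"dp":[-0.001,0,0.01],"delta_rot":[0,0,0],"fingers":-1},{"dp":[0,0,0.0065],"delta_rot":[0,0,0],"fingers":-1},{"dp":[0,0,0],"delta_rot":[0,0,0],"fingers":-1},{"dp":[0,0,0],"delta_rot":[0,0,0],"fingers":-1},{"dp":[0,0,0],"delta_rot":[0,0,0],"fingers":-1},{"dp":[0,0,0],"delta_rot":[0,0,0],"fingers":-1}]'
python3 uv.py; python3 lev.py 10; python3 rel.py w11; python3 lid.py 11 | head -1
```

```text
t: 11.32
tcp_pos: [0.5004, 0.2342, 0.2218]
tool_rot: [0.994, 0.112, 0.0, -0.0]
force: [-0.8, 0.1, -2.1]
finger_gap: 0.106
gripper_force: 60.6
t 11.3167 u 0.5398193338043381 v 0.11754404879246055 z 0.22176153407627922 [[0.9751, 0.2218, 0.0003], [0.2218, -0.9751, 0.0001], [0.0003, -0.0, -1.0]] F [-0.8227867   0.05244967 -2.09961144] 0.10633406138068846
scene 169 top tilt deg x,y [0.17798951 0.39610247] z 0.10853288028472831
scene 716 [[-0.0577, -0.0289, 0.1046], [0.0585, 0.0389, 0.1569]]
side 715 top tilt deg x,y [ 0.08366308 -0.12451108] z 0.1073408059618747
side 2340 [[-0.0593, -0.0396, 0.1048], [0.0592, 0.0385, 0.1546]]
wrist 4148 top tilt deg x,y [0.32511927 0.38574529] z 0.10790216765630414
wrist 8731 [[-0.0551, -0.0396, 0.1063], [0.0597, 0.0396, 0.1543]]
L 140 y at x=0 -0.0687 yaw -0.04
R 140 y at x=0 0.0706 yaw -0.06
yellow x [-0.04695822  0.04770147] y [-0.03567291  0.03785013] 2142
far bar x mean 0.0444 [0.03692518 0.04765487] slope deg 0.07648560886339416 y [-0.03539613  0.03753285]
blk far x 0.03759765297750544 y [-0.02561382  0.02733272] z [0.09705896 0.10813955 0.12248818]
 front y-range [-0.02479781  0.02657571]
handle y [-0.00345734  0.00595085] x [-0.02138356  0.02161646] z 0.035387260367840054
scene 993 [0.63555607 0.11423311 0.15703015] 0.23040123375169724 n [9.99998145e-01 1.80911370e-03 6.61745776e-04] angle 1.5701345798879949 rms 0.0039019528305714295
```

View pics/side10.png

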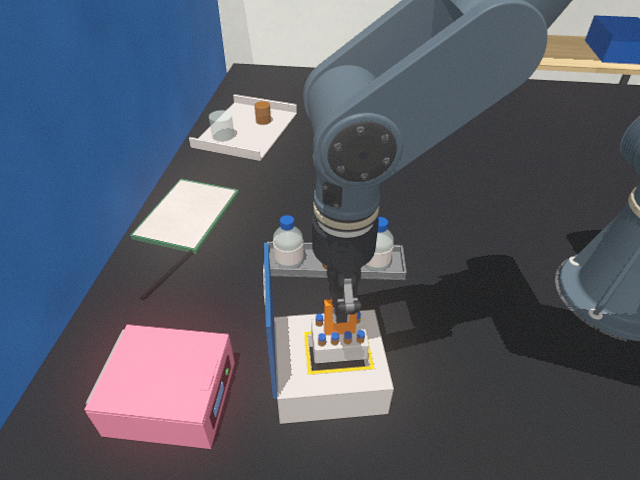

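View pics/scene11.png

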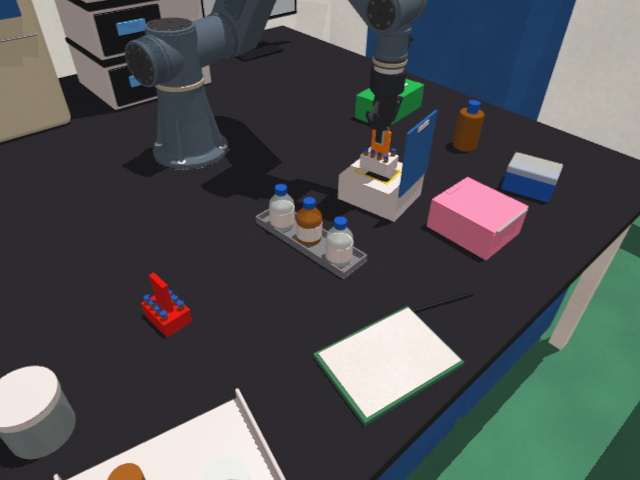

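The lid is upright at about 1.57 rad. The carrier hangs level above the yellow frame at side-view (340,350), within about 1 mm of centre and with its underside about 10 mm up. All three bottles are standing where they were, so I'm handing in.

```bash
python3 -c "
from station import manip
print(manip.sign_off())"
```

```text
the job is handed in; nothing more can be done
None
```

The job is handed in at about 12 s of the 64 s allowed: the lid stands upright (about 1.57 rad) and the gripper holds the carrier about 10 mm above the bay, level, squared up and centred to within about 1 mm, with the bottles still standing in place.

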